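# Set the slide stage to its mark with the slack taken up

## Task

The slide stage's large handwheel stands clockwise of its index tab and its drive is worn, with about 30 degrees of slack. Wind the large handwheel anticlockwise (seen from above) past the tab by about an eighth of a turn, then bring it back clockwise until its handle stands in line with the tab, so that the slack is taken up and the specimen carriage is on its line, and let go. Leave the smaller handwheel alone.

Things in the scene. Friction and masses are not known exactly. Their poses are not given: they have to be found in the camera images.
- grip (a point): Handle of the LARGE handwheel: black upright cylinder, 18 mm across, 52 mm tall, on the rim 50 mm from the wheel's vertical axis, free to spin on its pin (hold it at one tool heading while leading it round). Point on the handle's axis, 22 mm below its top, 30 mm above the rim's top. x outward, z up. Turns with 0.5 N within the slack, then about 3.5 N; stays where left.
- index (a point): Where the grip point is when the handle is in line with the index tab, 98 mm above the bench. x points from the wheel's axis (50 mm from here towards -x) out to the tab, z up. The tab is a pointed dark steel block 20 mm wide beside the rim on the carriage side, lower than the rim's top (68 mm). Wheel: aluminium, rim circle 100 mm, on a fixed cream box 150 x 150 x 45 mm. Place and heading vary.
- slack (a joint): Angle (rad) of the large handwheel relative to the spindle it drives, -0.52 to 0, clockwise from above positive. 0: slack taken up, the wheel drives the spindle clockwise; -0.52: it drives anticlockwise. In between the wheel turns alone; spindle and carriage stand still.
- carriage (a joint): Position (m) of the specimen carriage (black plate 70 x 85 mm with a glass slide, on two rails beside the large wheel's box): +0.025 m per rad that the spindle turns clockwise. 0: its white line meets the white line on the base plate, as when the handle is in line with the tab and slack reads 0.
- small_grip (a point): Bystander, not to be turned: handle (black, 12 mm across, 32 mm tall) of the SMALLER handwheel (rim circle 60 mm) on a separate cream box 100 x 100 x 45 mm without a carriage. Point on the handle's axis, 17 mm above its foot, 82 mm above the bench.

How it is judged:
On the way:
1. the large handwheel has been wound anticlockwise past the index tab by at least 33 degrees, with the carriage pushed past its line (y of grip in the frame of index above 0.027 m and value of joint carriage below -0.001 m), for 0.05 s.
At the end, for the whole second after the job is handed in: The large handwheel's handle is in line with the index tab within 11 mm (about 12 degrees), the slack is taken up in the clockwise direction (slack above -0.15 rad), and the carriage is within 6 mm of its line (horizontal distance between grip and index below 0.011 m and value of joint slack above -0.15 rad and value of joint carriage between -0.006 and 0.006 m); the robot touches nothing.
It fails at once if the smaller handwheel is turned (its handle moves more than 10 mm) (distance of small_grip from where it was at the start of the episode above 0.01 m).
It also fails if it takes over 38 s, if anything falls off the work surface, if the arm or the gripper's body presses on something with over 40 N, if the wrist force passes 120 N, or if a joint passes its speed limit or range.

## Robot

A 6-joint arm with a two-finger parallel gripper is mounted at the origin on the work surface. World frame = base frame: x ahead of the robot, y to its left, z up, the work surface at z = 0. Lengths are in m, angles in rad, forces in N, time in s.
With the tool pointing down it reaches from about 0.3 to 0.775 m from the base axis. Payload 14.6 kg.
Tool frame: the origin (TCP) lies at the very end of the fingers, on their centre line; the grasp point (between the pads) lies 19 mm behind it; z points along the fingers, y is the line along which they close (so a half turn about z gives the same grasp; the last joint's range is limited). The gripper opens to 94 mm and grips with 3 to 60 N. Pads are 16 mm wide; open, the fingers measure 119 mm over their backs; the gripper's body (75 mm by 177 mm) begins 78 mm behind the grasp point.
Start: joints at [1.049, 0.3, 1.521, -0, 1.321, -0.067], TCP at [0.242, 0.494, 0.168] pointing down, gripper open.
Joint ranges: [-3.03, 3.03], [-0.79, 2.21], [0.23, 2.52], [-1.04, 4.18], [0, 3.07], [-2.55, 2.55]. Speed limits (rad/s): [2.22, 2.22, 2.57, 3.14, 3.14, 3.14].

## Interface

Orientations are given as [roll, pitch, yaw] about the fixed x, y, z axes, in that order (R = Rz(yaw) Ry(pitch) Rx(roll)).
In Python, from station import ctrl, camera, camera_info, finder gives the robot as it stands.
- The arm moves only by the tool carry_out, never from a script. Its argument "motion" is a list of rows, each a list of 2 entries, a list of its own where there are three numbers: the shift along the tool's x, y, z as a fraction of full scale, then the turn about the tool's z as a fraction of full scale. A call has 1 to 12 rows; each row is the pose to reach, as a shift and turn from the pose commanded when the call began, along the tool's axes at that moment, turning the shorter way round; what a row does not reach only later rows make up. Full scale, the value 1, is 200 mm for a shift and 360 degrees for a turn. A row lasts 1/10 s, in which the tool goes at most 50 mm and 8.59 degrees, less where a joint would pass 70% of its speed; a pose out of reach is approached as far as the arm can. A call with a number of a shift or a turn outside -1 to 1 is refused whole. A call with a gripper value outside its range is refused whole. "hand" is the closure, from -1 (fully open) to 1 (shut), set as the call begins (left out, the last holds). The fingers move at their own pace and stop on an object; "force" is the grip in N (left out, the last holds). Time passes only in rows, so rows that repeat a pose let the fingers close. It gives the time, the measured TCP pose, the force, the opening and the grip force at its end, in the units of the state.
- ctrl.get_obs(): the state, without advancing time (a new reading comes with each control period).
- camera(name): name is "scene" or "top" or "wrist"; returns (picture, depth): 400x640x3 uint8, blue, green, red; 400x640 float32, m along the optical axis (not along the pixel's ray), 0 where there is no reading.
- camera_info(name): a dict with "camera_matrix" (3x3 intrinsics, pixels), "dist_coeffs" ([k1, k2, p1, p2, k3] as OpenCV has them; the pictures are not rectified), "origin" and "attitude" of the camera in the world. Camera axes: x right, y down, z forward; pixel columns grow to the right and rows downward; lengths in m; the calibration is good to about 2 mm. A picture is of the moment at which its call begins: read the wrist's pose just before it. camera_info takes no time and is no camera call; for the wrist camera it gives the pose at the moment of the call.
- ctrl.hand_in(): hands the job in; it is judged then, once.
Trained networks look in the newest picture that a camera, given by its name, has taken for a name from the list of things; names that differ only in an ending like _2 or _b are one class to them, and where a whole thing is asked for, a point or a joint stands for the part that bears it (a point fixed in the world has none). Each returns a list of dicts, best first, with "conf" (0 to 1); they miss things now and then, are a little off and sometimes report something else, mostly with a low value. They report only what shows in the picture. A call takes as long as a camera call.
- finder.boxes_of(camera, query): "location" ([column, row] in pixels, amid what is visible of it).
- finder.cut_out(camera, query): "mask" (400x640 bool, what is visible of it) and "location" ([column, row] in pixels, amid what is visible of it).
- finder.pinpoint(camera, query): "location" ([column, row] in pixels: a listed point, or the origin of a listed thing).
The state is a dict: "time_s": time; "qpos": joint angles; "joint_vel": joint speeds; "tau": joint torques, N m; "ee_pos": TCP position; "eef_rot": TCP orientation; "force": force on the tool from outside, world axes, zero at the start; "moment": the same for the moment, N m; "grip_width": finger opening in m; "grip_force": force on a finger pad.
Only numpy, scipy, OpenCV 4.12 (cv2) and the standard library are available. Lean on these libraries where they do the work, as an engineer would, in place of code of your own. Each camera call takes 0.05 s, during which the arm holds its last target. There are 200 camera calls.

## Working session

There is one attempt and no reset: what is moved stays moved. The work goes in short steps, Python scripts to look and compute and a tool call to move; the robot and the scene stay as the last step left them, time stands still between calls to the robot, and variables do not carry over. Pictures are saved under pics/ and viewed, at most 10 in all, crops included, and the job is handed in when it is done.

Besides the shell and the picture viewer there is one more tool, called after "Emit:" in YAML: its name, and indented under it one key for each argument. carry_out: Moves the arm, as the interface text tells. Its arguments: {"type":"object","properties":{"motion":{"type":"array","items":{"type":"array"}},"hand":{"type":"number"},"force":{"type":"number"}},"required":["motion"]}

```bash
mkdir -p pics; cat > h.py <<'E'
import numpy as np, cv2
from station import ctrl, camera, camera_info, finder
def ray(cam,px):
    i=camera_info(cam);K=np.array(i["camera_matrix"],float);d=np.array(i["dist_coeffs"],float)
    u=cv2.undistortPoints(np.array([[px]],float),K,d)[0,0]
    return i,np.array([u[0],u[1],1.])
def rot(a):
    a=np.array(a,float)
    from scipy.spatial.transform import Rotation as R
    if a.shape==(3,3):return a
    return R.from_euler('xyz',a).as_matrix() if a.size==3 else R.from_quat(a).as_matrix()
def at_z(cam,px,z):
    i,r=ray(cam,px);o=np.array(i["origin"],float);w=rot(i["attitude"])@r
    return o+w*(z-o[2])/w[2]
def at_d(cam,px,D):
    i,r=ray(cam,px);return np.array(i["origin"],float)+rot(i["attitude"])@r*D
E
python3 - <<'E'
from h import *
print(camera_info("top"));print(ctrl.get_obs())
for c in("top","scene"):
    im,d=camera(c);cv2.imwrite(f"pics/{c}.png",im)
    for q,z in(("grip",.098),("index",.098),("small_grip",.082)):
        for r in finder.pinpoint(c,q)[:2]:print(c,q,r["conf"],r["location"],at_z(c,r["location"],z))
E
```

```text
{'camera_matrix': array([[480.08141016,   0.        , 327.92235715],
       [  0.        , 480.08141016, 192.9365295 ],
       [  0.        ,   0.        ,   1.        ]]), 'dist_coeffs': array([-0.09923435,  0.        ,  0.        ,  0.        ,  0.        ]), 'origin': array([ 0.4538568 , -0.0069003 ,  1.04918345]), 'attitude': array([-3.02304292, -0.01371835, -1.56979985])}
{'time_s': 0.0, 'qpos': array([ 1.04936813e+00,  3.00462783e-01,  1.52161941e+00, -3.41936974e-05,
        1.32068864e+00, -6.66201235e-02]), 'joint_vel': array([1.97282239e-03, 4.04246703e-04, 2.71932592e-05, 7.04788158e-04,
       1.93004521e-03, 1.38795580e-03]), 'tau': array([ 2.21804738e-03, -5.31833053e+01, -3.52735269e+01,  7.09044258e-02,
        2.46021291e-02,  5.70884566e-06]), 'ee_pos': array([0.24147104, 0.49380047, 0.16737471]), 'eef_rot': array([-3.14041489e+00, -4.53857359e-05,  2.68679304e+00]), 'force': array([ 0.38551305,  0.52134362, -0.35087568]), 'moment': array([-0.08020193,  0.00248426, -0.01861236]), 'grip_force': 0.0, 'grip_width': 0.09346780885595538}
top grip 0.89 [441.7, 232.0] [ 0.48927814 -0.24695363  0.098     ]
top grip 0.25 [424.3, 218.0] [ 0.51726973 -0.21239124  0.098     ]
top index 0.65 [421.9, 217.6] [ 0.51807043 -0.20756314  0.098     ]
top small_grip 0.95 [218.0, 252.4] [0.44832639 0.20043626 0.082     ]
top small_grip 0.25 [423.8, 219.6] [ 0.51508403 -0.2147543   0.082     ]
scene index 0.78 [201.4, 190.3] [ 0.52297631 -0.21337764  0.098     ]
scene small_grip 0.86 [420.7, 156.2] [0.45705726 0.20556811 0.082     ]
```

View pics/top.png

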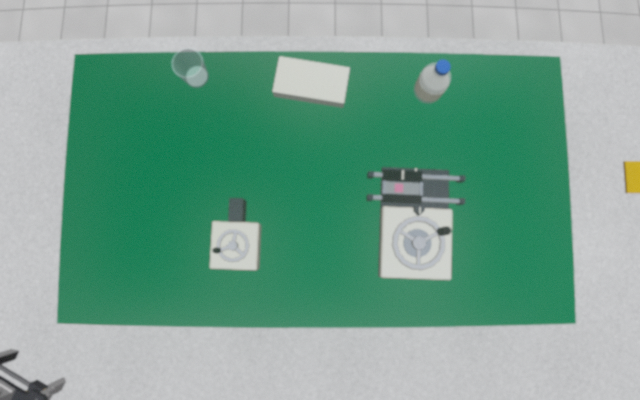

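View pics/scene.png

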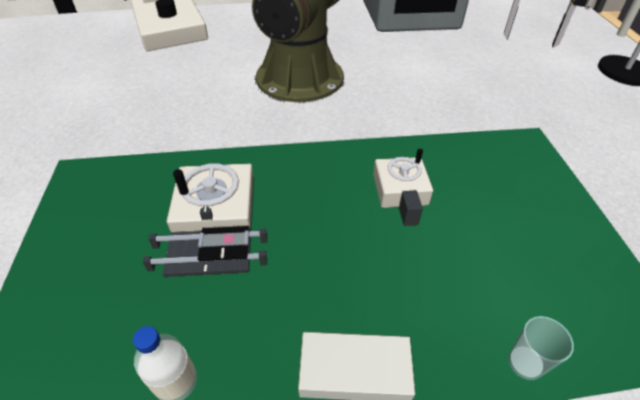

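The large wheel is on the right: hub at about (418,243), handle at (444,231), tab at (419,211), so the tab direction is about +x. The small wheel is at (233,246). I'll move over the large one.

Emit:
carry_out:
  motion:
    - [[-0.85,-0.87,-0.2],0]
    - [[-0.85,-0.87,-0.2],0]
    - [[-0.85,-0.87,-0.2],0]
    - [[-0.85,-0.87,-0.2],0]
    - [[-0.85,-0.87,-0.2],0]
    - [[-0.85,-0.87,-0.2],0]
  hand: -1
  force: 20

```text
time_s: 1.0
ee_pos: [0.3194, 0.2599, 0.2092]
eef_rot: [3.14, 0.002, 2.682]
force: [-0.4, 0.3, -0.8]
grip_width: 0.0939
grip_force: 0.0
```

Emit:
carry_out:
  motion:
    - [[-0.85,-0.87,-0.2],0]
    - [[-0.85,-0.87,-0.2],0]
    - [[-0.85,-0.87,-0.2],0]
    - [[-0.85,-0.87,-0.2],0]
    - [[-0.85,-0.87,-0.2],0]
    - [[-0.85,-0.87,-0.2],0]

```text
time_s: 1.6
ee_pos: [0.3955, 0.0286, 0.2485]
eef_rot: [-3.142, 0.001, 2.681]
force: [-0.2, 0.2, -0.3]
grip_width: 0.0942
grip_force: 0.0
```

Emit:
carry_out:
  motion:
    - [[-0.7,-0.8,0],0.072]
    - [[-0.7,-0.8,0],0.072]
    - [[-0.7,-0.8,0],0.072]
    - [[-0.7,-0.8,0],0.072]
    - [[-0.7,-0.8,0],0.072]
    - [[-0.7,-0.8,0],0.072]

```text
time_s: 2.2
ee_pos: [0.45, -0.1733, 0.2471]
eef_rot: [-3.141, -0.001, 2.233]
force: [-1.2, 0.8, 0.2]
grip_width: 0.0939
grip_force: 0.0
```

Emit:
carry_out:
  motion:
    - [[0,0,0],-0.1444]
    - [[0,0,0],-0.1444]
    - [[0,0,0],-0.1444]
    - [[0,0,0],-0.1444]
    - [[0,0,0],-0.1444]
    - [[0,0,0],-0.1444]
    - [[0,0,0],-0.1444]
    - [[0,0,0],-0.1444]

```text
time_s: 3.0
ee_pos: [0.4498, -0.1717, 0.2481]
eef_rot: [3.142, 0.0, 3.139]
force: [0.2, -1.0, 0.7]
grip_width: 0.0937
grip_force: 0.0
```

```bash
python3 - <<'E'
from h import *
print(ctrl.get_obs()["ee_pos"],camera_info("wrist")["origin"],camera_info("wrist")["attitude"])
for c in("wrist","top"):
    im,d=camera(c);cv2.imwrite(f"pics/{c}2.png",im);np.save(f"pics/{c}2.npy",d)
    for q,z in(("grip",.098),("index",.098)):
        for r in finder.pinpoint(c,q)[:2]:print(c,q,r["conf"],r["location"],at_z(c,r["location"],z))
E
```

```text
[ 0.44980341 -0.17171978  0.2480968 ] [ 0.36628321 -0.17134044  0.46474092] [ 2.84670910e+00 -2.14557214e-04  1.56879045e+00]
wrist grip 0.95 [245.5, 216.6] [ 0.49660509 -0.25347337  0.098     ]
wrist index 0.67 [281.0, 233.9] [ 0.51709535 -0.21519332  0.098     ]
top index 0.59 [422.3, 216.5] [ 0.52027078 -0.20841527  0.098     ]
```

View pics/wrist2.png

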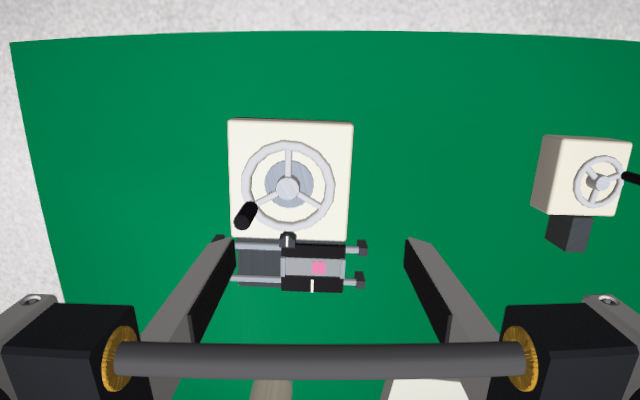

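The wrist picture shows the rim from columns 241–335 and rows 141–232, the hub at (288,187), the tab at (288,240) and the handle with its top at about (250,208) and foot at (240,223). The box front edge runs (230,241)–(348,241) and its back edge (230,120)–(353,124).

```bash
python3 - <<'E'
from h import *
d=np.load("pics/wrist2.npy")
for n,p in dict(rimL=(242,186),rimR=(334,186),rimT=(288,143),rimB=(288,230),hub=(288,187),tab=(288,237)).items():
    print(n,at_z("wrist",p,.063).round(4),at_d("wrist",p,d[p[1],p[0]]).round(4))
for p in((232,122),(352,126),(233,236),(346,236)):print(at_z("wrist",p,.045).round(4))
for p in((246,216),(244,219),(249,211)):print(at_d("wrist",p,d[p[1],p[0]]).round(4))
# handle points cloud
P=[at_d("wrist",(u,v),d[v,u]) for u in range(230,262) for v in range(198,232) if d[v,u]>0]
P=np.array(P);t=P[P[:,2]>.085];print(len(t),t.mean(0),t.min(0),t.max(0))
t=P[P[:,2]>.115];print(len(t),t.mean(0),t.min(0),t.max(0))
E
```

```text
rimL [ 0.4709 -0.2636  0.063 ] [ 0.4701 -0.263   0.0659]
rimR [ 0.471  -0.1556  0.063 ] [ 0.4703 -0.1557  0.066 ]
rimT [ 0.4207 -0.2082  0.063 ] [ 0.42   -0.2077  0.0681]
rimB [ 0.5263 -0.2109  0.063 ] [ 0.525  -0.2106  0.0663]
hub [ 0.4722 -0.2095  0.063 ] [ 0.4707 -0.209   0.0687]
tab [ 0.5355 -0.2112  0.063 ] [ 0.5344 -0.2109  0.0657]
[ 0.3982 -0.2748  0.045 ]
[ 0.4033 -0.1345  0.045 ]
[ 0.5418 -0.2837  0.045 ]
[ 0.5418 -0.1387  0.045 ]
[ 0.4886 -0.2489  0.1186]
[ 0.492  -0.2513  0.1184]
[ 0.4885 -0.2488  0.1026]
392 [ 0.49202793 -0.25259292  0.11133812] [ 0.48595486 -0.26298389  0.08514188] [ 0.50310265 -0.24529862  0.12171913]
227 [ 0.49397377 -0.25390714  0.11941789] [ 0.48598037 -0.26298389  0.11520445] [ 0.50310265 -0.24549064  0.12171913]
```

```bash
python3 -c "
import cv2
im=cv2.imread('pics/wrist2.png')[110:300,215:375];cv2.imwrite('pics/crop.png',cv2.resize(im,None,fx=3,fy=3,interpolation=2))"
```

```text
(no output)
```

View pics/crop.png

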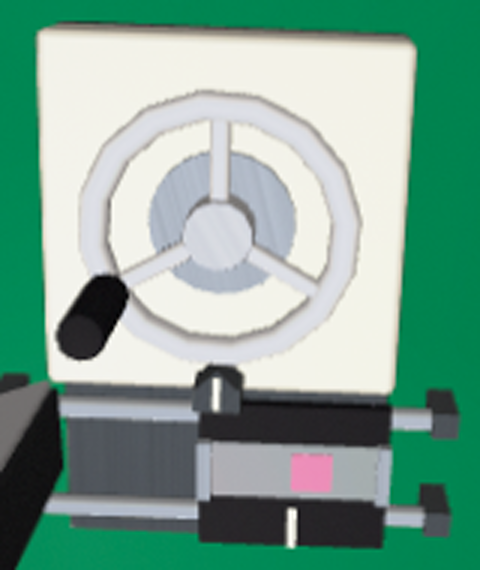

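Handle angle is -62° from the wheel centre (0.471,-0.209), and the tab's heading is about -2°. Now approach and grasp.

Emit:
carry_out:
  motion:
    - [[-0.22,-0.41,0.3],0]
    - [[-0.22,-0.41,0.45],0]
    - [[-0.22,-0.41,0.45],0]
    - [[-0.22,-0.41,0.45],0]
    - [[-0.22,-0.41,0.45],0]

```text
time_s: 3.8
ee_pos: [0.4935, -0.255, 0.1581]
eef_rot: [3.141, -0.001, 3.141]
force: [-0.0, 0.5, 0.8]
grip_width: 0.0939
grip_force: 0.0
```

```bash
python3 - <<'E'
from h import *
print(ctrl.get_obs()["ee_pos"])
for c in("wrist",):
    im,d=camera(c);cv2.imwrite(f"pics/{c}3.png",im)
    for q,z in(("grip",.098),("index",.098)):
        for r in finder.pinpoint(c,q)[:2]:print(c,q,r["conf"],r["location"],at_z(c,r["location"],z))
    P=[at_d(c,(u,v),d[v,u]) for u in range(200,440) for v in range(80,340) if d[v,u]>0]
    P=np.array(P);m=(P[:,2]>.085)&(P[:,2]<.13)&(np.hypot(P[:,0]-.494,P[:,1]+.254)<.03);t=P[m];print(len(t),t.mean(0),t.min(0),t.max(0))
E
```

```text
[ 0.49351121 -0.25503049  0.15811205]
wrist grip 0.61 [319.9, 196.5] [ 0.4921382  -0.25414333  0.098     ]
wrist index 0.57 [372.2, 230.4] [ 0.52204335 -0.20989509  0.098     ]Traceback (most recent call last):
  File "<stdin>", line 7, in <module>
  File "h.py", line 16, in at_d
    i,r=ray(cam,px);return np.array(i["origin"],float)+rot(i["attitude"])@r*D
        ~~~^^^^^^^^
  File "h.py", line 4, in ray
    i=camera_info(cam);K=np.array(i["camera_matrix"],float);d=np.array(i["dist_coeffs"],float)
ValueError: time passes only in moves, steps and waits
```

Emit:
carry_out:
  motion:
    - [[0,0,0.2],0]
    - [[0,0,0.385],0]
    - [[0,0,0.385],0]
    - [[0,0,0.385],0]

```text
time_s: 4.35
ee_pos: [0.4942, -0.2551, 0.0828]
eef_rot: [-3.141, 0.001, -3.141]
force: [0.1, -0.5, 0.3]
grip_width: 0.0942
grip_force: 0.0
```

Emit:
carry_out:
  motion:
    - [[0,0,0],0]
    - [[0,0,0],0]
    - [[0,0,0],0]
    - [[0,0,0],0]
    - [[0,0,0],0]
    - [[0,0,0],0]
    - [[0,0,0],0]
    - [[0,0,0],0]
    - [[0,0,0],0]
    - [[0,0,0],0]
  hand: 1
  force: 20

```text
time_s: 5.35
ee_pos: [0.4936, -0.2549, 0.0808]
eef_rot: [3.141, -0.0, -3.142]
force: [-1.2, 3.2, -0.9]
grip_width: 0.0174
grip_force: 2.4
```

Emit:
carry_out:
  motion:
    - [[-0.047,0.031,0],0]
    - [[-0.086,0.072,0],0]
    - [[-0.115,0.121,0],0]
    - [[-0.131,0.171,0],0]
    - [[-0.131,0.171,0],0]
    - [[-0.131,0.171,0],0]

```text
time_s: 5.95
ee_pos: [0.5203, -0.2204, 0.0811]
eef_rot: [3.141, 0.001, -3.141]
force: [2.0, 0.0, 1.1]
grip_width: 0.0154
grip_force: 20.0
```

```bash
python3 - <<'E'
from h import *
o=ctrl.get_obs();print(o["ee_pos"],o["force"],o["grip_width"])
im,d=camera("wrist");cv2.imwrite("pics/w4.png",im)
a=im[100:340,200:440]
im,d=camera("scene");b=im[150:270,140:260]
cv2.imwrite("pics/c4.png",np.hstack([cv2.resize(a,(390,390)),cv2.resize(b,(390,390),interpolation=2)]))
E
```

```text
[ 0.52032788 -0.22042904  0.08108811] [2.04712398 0.02878555 1.14027114] 0.015406182819363132
```

View pics/c4.png

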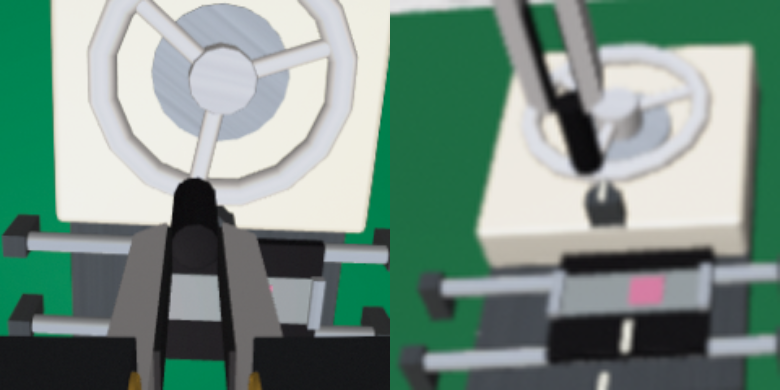

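The left crop (wrist view) shows the handle between the pads at about (195,215). The right crop (scene view) shows it just short of the tab. The grasp holds, so I'll wind on past the tab.

Emit:
carry_out:
  motion:
    - [[-0.006,0.052,0],0]
    - [[0,0.104,0],0]
    - [[0.016,0.154,0],0]
    - [[0.042,0.199,0],0]
    - [[0.074,0.235,0],0]
    - [[0.074,0.235,0],0]
    - [[0.074,0.235,0],0]
    - [[0.074,0.235,0],0]

```text
time_s: 6.85
ee_pos: [0.5056, -0.1734, 0.0814]
eef_rot: [3.141, 0.001, 3.142]
force: [4.2, 5.4, 3.9]
grip_width: 0.0158
grip_force: 20.0
```

```bash
python3 - <<'E'
from h import *
o=ctrl.get_obs();print(o["ee_pos"],o["force"],o["grip_width"])
im,d=camera("wrist");a=im[100:340,200:440]
im,d=camera("scene");b=im[150:270,140:260]
cv2.imwrite("pics/c5.png",np.hstack([cv2.resize(a,(390,390)),cv2.resize(b,(390,390),interpolation=2)]))
E
```

```text
[ 0.50564886 -0.17340304  0.08135975] [4.17072224 5.43852061 3.89639814] 0.01576783341754463
```

View pics/c5.png

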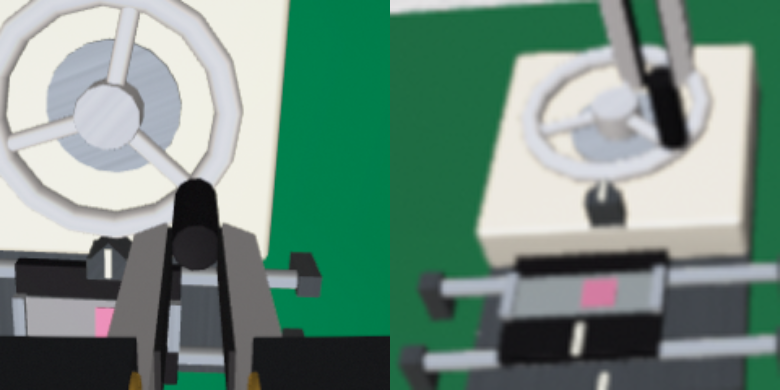

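Carriage line at crop (577,340) is now left of the base line at (603,380), so the carriage is past its line. Now bring it back clockwise to the tab.

Emit:
carry_out:
  motion:
    - [[-0.032,-0.036,0],0]
    - [[-0.058,-0.081,0],0]
    - [[-0.074,-0.131,0],0]
    - [[-0.079,-0.166,0],0]
    - [[-0.08,-0.191,0],0]
    - [[-0.08,-0.191,0],0]
    - [[-0.08,-0.191,0],0]
    - [[-0.08,-0.191,0],0]

```text
time_s: 7.75
ee_pos: [0.5212, -0.2122, 0.0812]
eef_rot: [-3.141, 0.001, -3.141]
force: [3.9, -0.8, 4.9]
grip_width: 0.0155
grip_force: 20.0
```

```bash
python3 - <<'E'
from h import *
o=ctrl.get_obs();print(o["ee_pos"],o["force"],o["grip_width"])
im,d=camera("wrist");a=im[100:340,200:440]
im,d=camera("scene");b=im[150:270,140:260]
cv2.imwrite("pics/c6.png",np.hstack([cv2.resize(a,(390,390)),cv2.resize(b,(390,390),interpolation=2)]))
E
```

```text
[ 0.52118716 -0.21218252  0.08119197] [ 3.90559781 -0.78485648  4.89326006] 0.015483072671403423
```

View pics/c6.png

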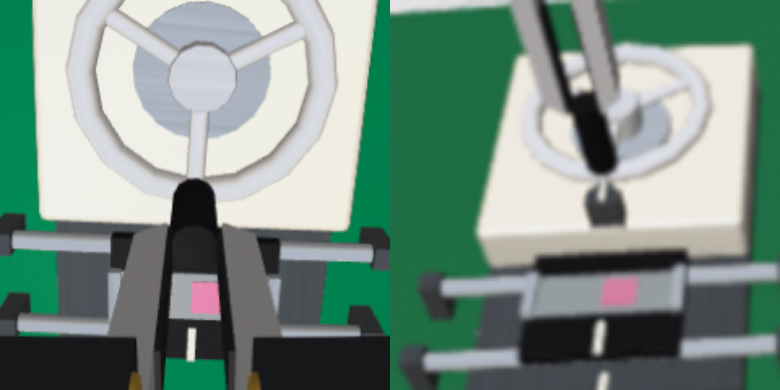

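The handle stands at the tab (600,190), and the carriage line (600,337) lines up with the base line (601,365). Release and retreat straight up.

Emit:
carry_out:
  motion:
    - [[0,0,0],0]
    - [[0,0,0],0]
    - [[0,0,0],0]
    - [[0,0,0],0]
    - [[0,0,0],0]
    - [[0,0,0],0]
    - [[0,0,0],0]
    - [[0,0,0],0]
  hand: -1

```text
time_s: 8.65
ee_pos: [0.521, -0.2121, 0.0809]
eef_rot: [-3.142, -0.0, -3.141]
force: [0.1, 0.0, -0.1]
grip_width: 0.0758
grip_force: 0.0
```

Emit:
carry_out:
  motion:
    - [[0,0,-0.2],0]
    - [[0,0,-0.4],0]
    - [[0,0,-0.6],0]
    - [[0,0,-0.8],0]
    - [[0,0,-0.8],0]
    - [[0,0,-0.8],0]

```text
time_s: 9.25
ee_pos: [0.5212, -0.2122, 0.2412]
eef_rot: [-3.141, 0.001, -3.141]
force: [-0.2, 0.4, -0.3]
grip_width: 0.0942
grip_force: 0.0
```

```bash
python3 - <<'E'
from h import *
im,d=camera("wrist");a=im[100:340,200:440]
for q in("grip","index"):
    for r in finder.pinpoint("wrist",q)[:1]:print(q,r["conf"],at_z("wrist",r["location"],.098))
im,d=camera("scene");b=im[150:270,140:260]
cv2.imwrite("pics/c7.png",np.hstack([cv2.resize(a,(390,390)),cv2.resize(b,(390,390),interpolation=2)]))
E
```

```text
grip 0.62 [ 0.51666488 -0.21354217  0.098     ]
index 0.91 [ 0.52040857 -0.21279786  0.098     ]
```

View pics/c7.png

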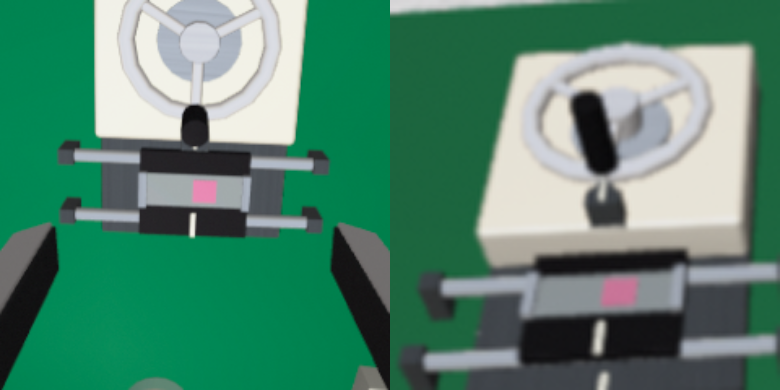

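The handle is in line with the tab and free of the gripper, and the carriage line meets the base line.

```bash
python3 -c "
from station import ctrl
print(ctrl.hand_in())"
```

```text
the job is handed in; nothing more can be done
None
```

I wound the large handwheel about 49° anticlockwise past the tab, brought it back clockwise into line with the tab with the carriage on its line, released it and handed the job in at about 9 s; the smaller handwheel was not touched, and hand-in returned no verdict.

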